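Stand each reagent container in the holder made for it

TASK

Stand the four containers from the open front part of the bench just right of its middle, three round screw-cap bottles and a square carton (not the look-alikes at the back along the wall), in the grey holders on the left: the carton in the square holder, the smallest bottle in the narrowest round holder, the middle one in the middle holder and the largest in the widest. Keep them upright, seat each on the floor of its holder and let go, and leave the specimen cup and the tape roll where they are.

Things in the scene. Friction and masses are not known exactly. Their poses are not given: they have to be found in the camera images.
- bottle_small: Smallest round bottle, black screw cap: body 27 mm in diameter, 58 mm high with the cap. The straight body reaches 42 mm up. Origin at the centre of its underside, z up along its axis. Stands loose on the worktop; can be grasped on the body.
- bottle_medium: Middle round bottle, black screw cap: body 33 mm in diameter, 74 mm high with the cap. The straight body reaches 54 mm up. Origin at the centre of its underside, z up along its axis. Stands loose on the worktop; can be grasped on the body.
- bottle_large: Largest round bottle, red screw cap: body 42 mm in diameter, 98 mm high with the cap. The straight body reaches 70 mm up. Origin at the centre of its underside, z up along its axis. Stands loose on the worktop; can be grasped on the body.
- carton: White square carton with a gable top: 46 x 46 mm in plan, 102 mm high, upright flat sides up to 66 mm. Its sides lie along its x and y axes. Origin at the centre of its underside, z up along its axis. Stands loose on the worktop; can be grasped on the body.
- cup_small: Narrowest round grey holder, for the smallest bottle: pocket 37 mm in diameter, 49 mm outside (55 mm at the foot). Open-topped, 20 mm high over the worktop, walls 6 mm thick, inner floor 5 mm over the worktop (pocket 15 mm deep), fixed to the worktop so it does not move. Origin at the centre of its underside (worktop level), z up.
- cup_medium: Middle round grey holder, for the middle bottle: pocket 46 mm in diameter, 58 mm outside (64 mm at the foot). Open-topped, 20 mm high over the worktop, walls 6 mm thick, inner floor 5 mm over the worktop (pocket 15 mm deep), fixed to the worktop so it does not move. Origin at the centre of its underside (worktop level), z up.
- cup_large: Widest round grey holder, for the largest bottle: pocket 56 mm in diameter, 68 mm outside (74 mm at the foot). Open-topped, 20 mm high over the worktop, walls 6 mm thick, inner floor 5 mm over the worktop (pocket 15 mm deep), fixed to the worktop so it does not move. Origin at the centre of its underside (worktop level), z up.
- cup_square: Square grey holder, for the carton: pocket 58 x 58 mm, 70 x 70 mm outside; its sides lie along its x and y axes. Open-topped, 20 mm high over the worktop, walls 6 mm thick, inner floor 6 mm over the worktop (pocket 14 mm deep), fixed to the worktop so it does not move. Origin at the centre of its underside (worktop level), z up.
- specimen: Bystander, not to be moved: specimen cup with an orange lid, 60 mm in diameter, 70 mm high. Origin at the centre of its underside.
- tape: Bystander, not to be moved: black tape roll lying flat, 59 mm in diameter, 19 mm high. Origin at the centre of its underside.
There are look-alikes about, which are no part of the job. What is shaped like the bottle_large but blue is not meant. Leave any red look-alike of the bottle_small alone.

How it is judged:
By the outcome, as a careful person would: the job done as asked, in the order asked, and still so for the second after the job is handed in, with the robot touching nothing.
It also fails if it takes over 115 s, if anything falls off the work surface, if the arm or the gripper's body presses on something with over 40 N, if the wrist force passes 120 N, or if a joint passes its speed limit or range.

ROBOT

A 6-joint arm with a two-finger parallel gripper is mounted at the origin on a cart in front of the work surface, level with it; the furniture and walls round the work are solid. World frame = base frame: x ahead of the robot, y to its left, z up, the work surface at z = 0. Lengths are in m, angles in rad, forces in N, time in s.
With the tool pointing down it reaches from about 0.25 to 0.775 m from the base axis. Payload 4 kg.
Tool frame: the origin (TCP) lies midway between the tips of the shut fingers; the grasp point (between the pads) lies 19 mm behind it; z points along the fingers, y is the line along which they close (so a half turn about z gives the same grasp; the last joint's range is limited). The gripper opens to 94 mm and grips with 3 to 60 N. Pads are 16 mm wide; open, the fingers measure 119 mm over their backs; the gripper's body (75 mm by 177 mm) begins 78 mm behind the grasp point.
Start: joints at [1.023, 0.087, 1.371, -0, 1.684, -0.103], TCP at [0.237, 0.496, 0.206] pointing down, gripper open.
Joint ranges: [-3.1, 3.1], [-0.76, 2.03], [0.27, 2.55], [-1.08, 4.22], [0.17, 2.65], [-2.57, 2.57]. Speed limits (rad/s): [2.79, 2.79, 3.14, 3.14, 3.14, 3.14].

INTERFACE

Orientations are given as a unit quaternion [w, x, y, z].
In Python, from cell import ctrl gives the robot as it stands. The module is installed in compiled form; this text tells all that it offers.
- The arm moves only by the tool step_arm, never from a script. Its argument "increments" is text: rows parted by semicolons, each of 7 numbers parted by spaces: the opening, from -1 (shut) to 1 (fully open), then the shift along the world's x, y, z in m, then the turn, a rotation vector about the world's x, y, z in rad. In form: gripper x y z rx ry rz; .... A call has 1 to 5 rows; each row shifts and turns the commanded pose from where the row before left it; what a row does not reach is not made up. A row lasts 1/12 s, in which the tool goes at most 41.7 mm and 7.16 degrees, less where a joint would pass 70% of its speed; a pose out of reach is approached as far as the arm can. A call is refused whole if a number of a shift passes 0.0417 or a number of a turn 0.125, either way. A call with a gripper value outside its range is refused whole. The fingers move at their own pace and stop on an object; the grip force is fixed at half the most. Time passes only in rows, so rows that do not move let the fingers close. It gives the time, the measured TCP pose, the force, the opening and the grip force at its end, in the units of the state.
- ctrl.read_state(): the state, without advancing time (a new reading comes with each control period).
- ctrl.snapshot(name): name is "scene" or "top" or "wrist"; returns the picture (400x640x3 uint8, red, green, blue); there is no depth.
- ctrl.get_calibration(name): a dict with "intrinsics" (3x3 intrinsics, pixels), "extrinsics" (4x4, takes a point from world to camera coordinates); the wrist camera has in their place "T_tool_cam" (4x4, takes a point from camera to tool coordinates, whose origin is the TCP and whose axes are the flange's). Camera axes: x right, y down, z forward; pixel columns grow to the right and rows downward; lengths in m; the calibration is good to about 2 mm. A picture is of the moment at which its call begins: read the wrist's pose just before it. get_calibration takes no time and is no camera call.
- ctrl.close_job(): hands the job in; it is judged then, once.
Trained networks look in the newest picture that a camera, given by its name, has taken for a name from the list of things; names that differ only in an ending like _2 or _b are one class to them, and where a whole thing is asked for, a point or a joint stands for the part that bears it (a point fixed in the world has none). Each returns a list of dicts, best first, with "p" (0 to 1); they miss things now and then, are a little off and sometimes report something else, mostly with a low value. They report only what shows in the picture. A call takes as long as a camera call. They do not tell look-alikes from the thing itself.
- ctrl.recognise(camera, label): "bbox" ([left, top, right, bottom] in pixels, round what is visible of it).
- ctrl.outline_of(camera, label): "mask" (400x640 bool, what is visible of it) and "bbox" ([left, top, right, bottom] in pixels, round what is visible of it).
The state is a dict: "clock": time; "qpos": joint angles; "qd": joint speeds; "tau": joint torques, N m; "tool_pos": TCP position; "orientation": TCP orientation; "force": force on the tool from outside, world axes, zero at the start; "moment": the same for the moment, N m; "opening": opening from 0.0 (shut) to 1.0 (fully open); "grasp_force": force on a finger pad.
Only numpy, scipy, OpenCV 4.12 (cv2) and the standard library are available. Lean on these libraries where they do the work, as an engineer would, in place of code of your own. Each camera call takes 0.05 s, during which the arm holds its last target. There are 200 camera calls.

## Working session

There is one attempt and no reset: what is moved stays moved. The work goes in short steps, Python scripts to look and compute and a tool call to move; the robot and the scene stay as the last step left them, time stands still between calls to the robot, and variables do not carry over. Pictures are saved under pics/ and viewed, at most 14 in all, crops included, and the job is handed in when it is done.

Besides the shell and the picture viewer there is one more tool, called by a JSON object that holds its "api" and its "payload". step_arm: Moves the arm, as the interface text tells. Its arguments: {"type":"object","properties":{"increments":{"type":"string"}},"required":["increments"]}

```bash
mkdir -p pics; cat > h.py <<'E'
import numpy as np, cv2
from cell import ctrl
def snap(cam,name):
    im=ctrl.snapshot(cam); cv2.imwrite(f'pics/{name}.png',im[:,:,::-1]); return im
E
python3 - <<'E'
from h import *
s=ctrl.read_state(); print({k:np.round(v,3).tolist() for k,v in s.items()})
for c in ['scene','top']:
    snap(c,c+'0')
    cal=ctrl.get_calibration(c); print(c,np.round(cal['intrinsics'],1).tolist(),np.round(cal['extrinsics'],4).tolist())
for l in ['bottle_small','bottle_medium','bottle_large','carton','cup_small','cup_medium','cup_large','cup_square','specimen','tape']:
    print(l,[(round(d['p'],2),np.round(d['bbox']).tolist()) for d in ctrl.recognise('top',l)])
print(ctrl.get_calibration('wrist'))
print(ctrl.read_state()['clock'])
E
```

```text
{'clock': 0.0, 'qpos': [1.023, 0.088, 1.372, 0.0, 1.684, -0.103], 'qd': [0.001, -0.001, -0.002, 0.001, -0.001, -0.0], 'tau': [-0.0, -34.018, -30.242, 0.072, 0.033, -0.0], 'tool_pos': [0.236, 0.496, 0.204], 'orientation': [-0.0, 0.221, 0.975, -0.001], 'force': [0.338, 0.464, -0.212], 'moment': [-0.016, -0.012, -0.012], 'grasp_force': 0.0, 'opening': 1.002}
scene [[507.0, 0.0, 323.9], [0.0, 507.0, 202.3], [0.0, 0.0, 1.0]] [[0.7464, -0.6655, 0.0024, -0.3596], [-0.3342, -0.3779, -0.8634, 0.1549], [0.5755, 0.6436, -0.5045, 1.2048], [0.0, 0.0, 0.0, 1.0]]
top [[488.8, 0.0, 316.1], [0.0, 488.8, 200.1], [0.0, 0.0, 1.0]] [[-0.0069, -0.9998, 0.0211, -0.0643], [-0.9949, 0.0047, -0.1012, 0.4681], [0.1011, -0.0217, -0.9946, 1.2976], [0.0, 0.0, 0.0, 1.0]]
bottle_small [(0.69, [208.0, 187.0, 230.0, 209.0]), (0.55, [384.0, 210.0, 395.0, 219.0]), (0.43, [411.0, 196.0, 422.0, 208.0]), (0.15, [254.0, 184.0, 281.0, 216.0])]
bottle_medium []
bottle_large [(0.78, [349.0, 237.0, 366.0, 252.0]), (0.63, [378.0, 238.0, 398.0, 251.0])]
carton [(0.85, [309.0, 193.0, 327.0, 213.0])]
cup_small [(0.86, [208.0, 187.0, 228.0, 208.0])]
cup_medium [(0.86, [178.0, 224.0, 209.0, 248.0])]
cup_large [(0.94, [156.0, 191.0, 183.0, 221.0])]
cup_square [(0.9, [255.0, 182.0, 283.0, 216.0])]
specimen [(0.88, [445.0, 184.0, 470.0, 207.0])]
tape [(0.75, [333.0, 158.0, 354.0, 178.0])]
{'intrinsics': array([[305.86437441,   0.        , 322.41431083],
       [  0.        , 305.86437441, 196.21977638],
       [  0.        ,   0.        ,   1.        ]]), 'T_tool_cam': array([[ 6.92989048e-05, -9.68856726e-01, -2.47621971e-01,
         7.11481890e-02],
       [ 9.99999995e-01,  4.93887965e-05,  8.66168564e-05,
         1.35666085e-04],
       [-7.16895727e-05, -2.47621976e-01,  9.68856724e-01,
        -1.79317326e-01],
       [ 0.00000000e+00,  0.00000000e+00,  0.00000000e+00,
         1.00000000e+00]])}
0.6
```

View pics/top0.png

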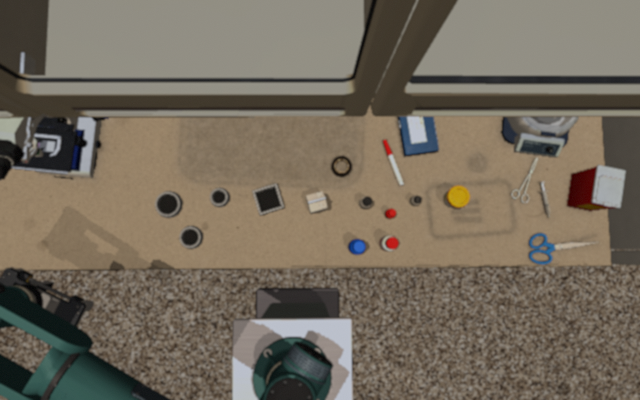

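View pics/scene0.png

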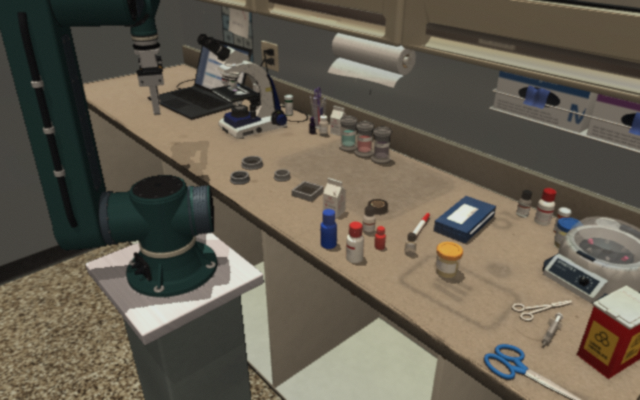

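The top view shows the holders at (167,204) large, (190,237) medium, (219,197) small and (268,199) square. The carton is at (316,202), the medium bottle at (366,202), the small at (416,200) and the red-capped large at (391,243). Look-alikes are red at (390,213) and blue at (357,246); the specimen cup is at (458,196) and the tape at (342,166).

```bash
cat >> h.py <<'E'
def cam(c,state=None):
    k=ctrl.get_calibration(c)
    if c=='wrist':
        from scipy.spatial.transform import Rotation as R
        s=state or ctrl.read_state(); q=np.array(s['orientation']); T=np.eye(4)
        T[:3,:3]=R.from_quat(np.r_[q[1:],q[0]]).as_matrix(); T[:3,3]=s['tool_pos']
        return k['intrinsics'],np.linalg.inv(T@k['T_tool_cam'])
    return k['intrinsics'],k['extrinsics']
def proj(KE,P):
    K,E=KE; p=(np.atleast_2d(P)@E[:3,:3].T+E[:3,3])@K.T; return p[:,:2]/p[:,2:]
def back(KE,uv,z):
    K,E=KE; d=E[:3,:3].T@np.linalg.solve(K,[uv[0],uv[1],1]); c=-E[:3,:3].T@E[:3,3]
    return c+d*(z-c[2])/d[2]
# profiles: list of (radius,z); square: half side
a=np.linspace(0,2*np.pi,48,endpoint=False)
def rings(prof): return np.vstack([np.c_[r*np.cos(a),r*np.sin(a),0*a+z] for r,z in prof])
M=dict(bottle_small=rings([(.0135,0),(.0135,.042),(.009,.058)]),bottle_medium=rings([(.0165,0),(.0165,.054),(.011,.074)]),
 bottle_large=rings([(.021,0),(.021,.070),(.014,.098)]),cup_small=rings([(.0275,0),(.0245,.02)]),cup_medium=rings([(.032,0),(.029,.02)]),
 cup_large=rings([(.037,0),(.034,.02)]),specimen=rings([(.03,0),(.03,.07)]),tape=rings([(.0295,0),(.0295,.019)]))
def bfit(KE,name,bb):
    from scipy.optimize import least_squares
    P=M[name]; x0=back(KE,((bb[0]+bb[2])/2,(bb[1]+bb[3])/2),P[:,2].max()/2)[:2]
    def f(x):
        p=proj(KE,P+np.r_[x,0]); return np.r_[p.min(0),p.max(0)]-np.array(bb,float)
    r=least_squares(f,x0); return r.x,np.round(r.fun,1)
E
python3 - <<'E'
from h import *
for c in ['top','scene']:
    KE=cam(c)
    if c=='scene': ctrl.snapshot(c)
    else: ctrl.snapshot(c)
    for l in M:
        for d in ctrl.recognise(c,l):
            if d['p']>.3:
                x,r=bfit(KE,l,d['bbox']); print(c,l,round(d['p'],2),np.round(d['bbox']).tolist(),np.round(x,3),r)
KE=cam('top')
for n,uv,z in [('carton',(318,203),.1),('med',(366,202),.074),('small',(416,200),.058),('red',(390,213),.058),('blue',(357,246),.098),('large',(391,243),.098),('csq',(268,199),.02)]:
    print(n,np.round(back(KE,uv,z),3))
E
```

```text
top bottle_small 0.48 [410.0, 196.0, 419.0, 209.0] [ 0.46  -0.335] [-2.3  1.1  2.2 -1.1]
top bottle_small 0.4 [384.0, 208.0, 397.0, 219.0] [ 0.43  -0.268] [-0.1 -0.1  0.1  0.1]
top bottle_medium 0.65 [360.0, 196.0, 373.0, 210.0] [ 0.458 -0.203] [-1.2  0.   1.2 -0. ]
top bottle_large 0.66 [382.0, 238.0, 398.0, 252.0] [ 0.346 -0.262] [-2.6 -0.9  2.4  0.9]
top bottle_large 0.66 [348.0, 239.0, 368.0, 253.0] [ 0.342 -0.176] [ 0.6 -1.  -0.6  1. ]
top cup_small 0.57 [209.0, 187.0, 228.0, 211.0] [0.475 0.201] [-0.8  1.8  0.8 -1.8]
top cup_medium 0.91 [181.0, 223.0, 208.0, 251.0] [0.371 0.263] [ 1.2  2.3 -1.2 -2.3]
top cup_large 0.7 [154.0, 189.0, 185.0, 216.0] [0.466 0.333] [ 1.2 -0.2 -1.2  0.2]
top specimen 0.79 [444.0, 182.0, 466.0, 210.0] [ 0.475 -0.441] [-3.9  1.1  3.7 -1.1]
top specimen 0.65 [378.0, 237.0, 397.0, 250.0] [ 0.349 -0.255] [-4.1 -5.1  3.9  5. ]
top tape 0.57 [332.0, 158.0, 353.0, 176.0] [ 0.56  -0.141] [-0.7 -1.9  0.7  2. ]
scene bottle_small 0.79 [404.0, 235.0, 416.0, 257.0] [ 0.459 -0.341] [-0.5 -1.4  0.5  1.2]
scene bottle_small 0.61 [239.0, 159.0, 262.0, 171.0] [0.423 0
[... 221 characters left out ...]
large 0.68 [348.0, 220.0, 362.0, 263.0] [ 0.353 -0.257] [-2.1  0.4  2.1 -0.5]
scene cup_small 0.63 [273.0, 167.0, 287.0, 182.0] [0.476 0.2  ] [-1.7  0.7  1.7 -0.8]
scene cup_medium 0.77 [225.0, 170.0, 248.0, 188.0] [0.355 0.265] [ 1.2  1.4 -1.2 -1.2]
scene cup_large 0.64 [239.0, 158.0, 262.0, 168.0] [0.453 0.333] [ 0.3 -2.8 -0.3  2.6]
scene specimen 0.73 [436.0, 242.0, 462.0, 278.0] [ 0.476 -0.441] [-2.2 -2.3  2.1  1.8]
scene tape 0.51 [367.0, 198.0, 389.0, 218.0] [ 0.555 -0.147] [ 0.   1.5 -0.  -1.4]
carton [ 0.453 -0.07   0.1  ]
med [ 0.457 -0.196  0.074]
small [ 0.463 -0.331  0.058]
red [ 0.429 -0.261  0.058]
blue [ 0.343 -0.168  0.098]
large [ 0.35  -0.255  0.098]
csq [0.472 0.063 0.02 ]
```

{"api": "step_arm", "payload": {"increments": "1 0.0124 -0.0276 0.0096 0 0 0.0445;1 0.0124 -0.0276 0.0096 0 0 0.0445;1 0.0124 -0.0276 0.0096 0 0 0.0445;1 0.0124 -0.0276 0.0096 0 0 0.0445;1 0.0124 -0.0276 0.0096 0 0 0.0445"}}

```text
clock: 1.92
tool_pos: [0.2989, 0.3573, 0.254]
orientation: [0.0, 0.11, 0.994, 0.0]
force: [-0.2, -0.4, 0.4]
opening: 1.003
grasp_force: 0.0
```

{"api": "step_arm", "payload": {"increments": "1 0.0124 -0.0276 0.0096 0 0 0.0445;1 0.0124 -0.0276 0.0096 0 0 0.0445;1 0.0124 -0.0276 0.0096 0 0 0.0445;1 0.0124 -0.0276 0.0096 0 0 0.0445;1 0.0124 -0.0276 0.0096 0 0 0.0445"}}

```text
clock: 2.33
tool_pos: [0.3609, 0.2191, 0.3022]
orientation: [0.0, -0.001, 1.0, 0.0]
force: [0.3, -0.3, 1.1]
opening: 1.003
grasp_force: 0.0
```

{"api": "step_arm", "payload": {"increments": "1 0 0 0 0 0 0;1 0 0 0 0 0 0"}}

```text
clock: 2.5
tool_pos: [0.3613, 0.2197, 0.3022]
orientation: [0.001, 0.002, 1.0, 0.001]
force: [-0.2, -0.0, -0.0]
opening: 0.997
grasp_force: 0.0
```

```bash
cat >> h.py <<'E'
def look(name,labels,pmin=.3):
    s=ctrl.read_state(); KE=cam('wrist',s); im=snap('wrist',name)
    print('pose',np.round(s['tool_pos'],4),np.round(s['orientation'],3),'t',round(s['clock'],2))
    for l in labels:
        for d in ctrl.outline_of('wrist',l):
            if d['p']<pmin: continue
            m=d['mask'].astype(np.uint8); ys,xs=np.nonzero(m)
            bb=[xs.min(),ys.min(),xs.max()+1,ys.max()+1]
            if l in M:
                x,r=bfit(KE,l,bb); print(l,round(d['p'],2),bb,np.round(x,4),r)
            else:
                (c,wh,an)=cv2.minAreaRect(np.c_[xs,ys].astype(np.float32)); print(l,round(d['p'],2),bb,c,wh,an)
    return KE,im
E
python3 - <<'E'
from h import *
look('w1',['cup_small','cup_medium','cup_large','cup_square'])
E
```

```text
pose [0.3613 0.2197 0.3022] [0.001 0.002 1.    0.001] t 2.5
cup_small 0.59 [np.int64(294), np.int64(220), np.int64(327), np.int64(253)] [0.4809 0.1995] [ 0.1 -0.6 -0.1  0.6]
cup_medium 0.63 [np.int64(338), np.int64(151), np.int64(376), np.int64(191)] [0.3722 0.2747] [-1.3 -0.4  1.2  0.5]
cup_large 0.73 [np.int64(370), np.int64(204), np.int64(416), np.int64(248)] [0.4633 0.3357] [-0.1 -0.6  0.1  0.6]
cup_square 0.55 [np.int64(199), np.int64(208), np.int64(257), np.int64(250)] (227.2941436767578, 233.8235626220703) (44.006996154785156, 48.99834060668945) 73.0724868774414
```

View pics/w1.png

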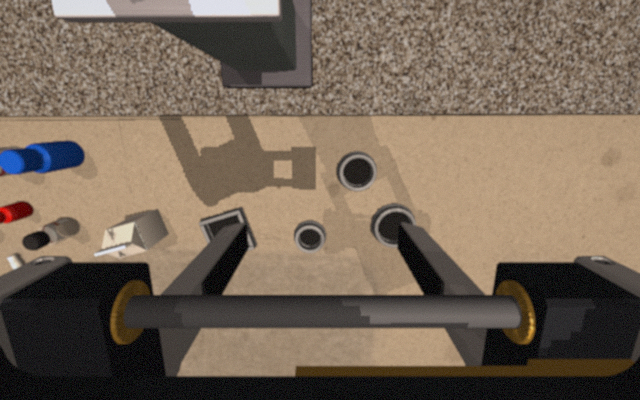

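The wrist view shows the medium cup at (357,171) and small cup at (310,236) clear. The large cup (393,226) and square holder (228,233) are partly behind the fingers, so I'll look from farther out.

{"api": "step_arm", "payload": {"increments": "1 0.025 -0.005 0 0 0 0;1 0.025 -0.005 0 0 0 0;1 0.025 -0.005 0 0 0 0;1 0.025 -0.005 0 0 0 0;1 0 0 0 0 0 0"}}

```text
clock: 3.17
tool_pos: [0.4632, 0.2004, 0.2991]
orientation: [-0.001, 0.0, 1.0, -0.001]
force: [-0.4, 0.1, -0.5]
opening: 0.999
grasp_force: 0.0
```

{"api": "step_arm", "payload": {"increments": "1 0 0 0 0 0 0"}}

```text
clock: 3.25
tool_pos: [0.4607, 0.2011, 0.3]
orientation: [-0.002, -0.0, 1.0, -0.0]
force: [0.2, -0.4, 0.4]
opening: 1.002
grasp_force: 0.0
```

```bash
cat >> h.py <<'E'
def ortho(KE,im,z,c,half=.06,s=.0005):
    g=np.arange(-half,half,s); X,Y=np.meshgrid(g+c[0],g+c[1],indexing='ij')
    p=proj(KE,np.c_[X.ravel(),Y.ravel(),0*X.ravel()+z]).reshape(X.shape+(2,)).astype(np.float32)
    return cv2.remap(im,p[...,0],p[...,1],cv2.INTER_LINEAR)  # row -> x, col -> y
def ring(KE,im,z,c,r,search=.02,s=.0005,step=.001):
    """centre maximising radial gradient magnitude on a circle of radius r"""
    o=cv2.GaussianBlur(cv2.cvtColor(ortho(KE,im,z,c,.09,s),cv2.COLOR_RGB2GRAY).astype(np.float32),(0,0),2)
    best=[]
    for dx in np.arange(-search,search,step):
        for dy in np.arange(-search,search,step):
            def smp(rr): return cv2.remap(o,((dy+rr*np.sin(a)+.09)/s).astype(np.float32)[None],((dx+rr*np.cos(a)+.09)/s).astype(np.float32)[None],cv2.INTER_LINEAR)[0]
            g=smp(r+.0015)-smp(r-.0015); best.append((g.mean(),dx+c[0],dy+c[1]))
    return max(best)
E
python3 - <<'E'
from h import *
KE,im=look('w2',['cup_small','cup_medium','cup_large','cup_square'])
for n,c,r in [('small',(.4809,.1995),.0185),('medium',(.37,.27),.023),('large',(.4633,.3357),.028)]:
    print(n,np.round(ring(KE,im,.02,c,r),4))
tiles=[ortho(KE,im,.02,c,.06,.0004) for c in [(.475,.2),(.37,.27),(.463,.3357),(.472,.063)]]
for t in tiles: cv2.circle(t,(150,150),2,(255,0,0),-1)
cv2.imwrite('pics/o2.png',np.vstack([np.hstack(tiles[:2]),np.hstack(tiles[2:])])[:,:,::-1])
E
```

```text
pose [0.4607 0.2011 0.3   ] [-0.002 -0.     1.    -0.   ] t 3.25
cup_small 0.71 [np.int64(304), np.int64(161), np.int64(338), np.int64(196)] [0.4813 0.1986] [-0.3 -0.1  0.3  0.1]
cup_medium 0.91 [np.int64(351), np.int64(85), np.int64(393), np.int64(129)] [0.3729 0.2747] [-0.8 -0.1  0.7  0.1]
cup_large 0.76 [np.int64(386), np.int64(143), np.int64(433), np.int64(190)] [0.4625 0.3361] [-1.3 -0.3  1.2  0.3]
cup_square 0.69 [np.int64(205), np.int64(147), np.int64(264), np.int64(203)] (234.29345703125, 174.90484619140625) (45.86436462402344, 49.000831604003906) 72.0308609008789
small [47.6686  0.4809  0.1985]
medium [63.9535  0.372   0.274 ]
large [65.3091  0.4613  0.3357]
```

View pics/o2.png

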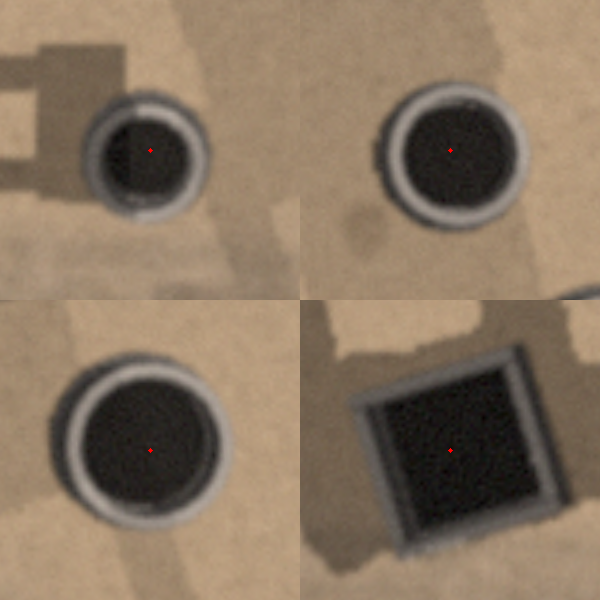

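```bash
cat >> h.py <<'E'
def sq(h,z): return np.array([[sx*h,sy*h,z] for sx in(-1,1) for sy in(-1,1)])
M2=dict(cup_square=np.vstack([sq(.035,0),sq(.035,.02)]),carton=np.vstack([sq(.023,0),sq(.023,.066)]))
def mfit(KE,mask,P,x0,yaw=True,k=4):
    from scipy.optimize import minimize
    mm=cv2.resize(mask.astype(np.uint8),None,fx=k,fy=k,interpolation=cv2.INTER_LINEAR)>0
    def f(v):
        t=v[2] if yaw else 0; Rz=np.array([[np.cos(t),-np.sin(t),0],[np.sin(t),np.cos(t),0],[0,0,1]])
        h=cv2.convexHull(((proj(KE,P@Rz.T+np.r_[v[:2],0])+.5)*k).astype(np.float32)); b=np.zeros(mm.shape,np.uint8)
        cv2.fillConvexPoly(b,np.round(h*8).astype(np.int32),1,shift=3); b=b>0
        return 1-(b&mm).sum()/(b|mm).sum()
    x0=np.array(x0,float); n=len(x0); sim=np.vstack([x0]+[x0+np.eye(n)[i]*[.008,.008,.2][i] for i in range(n)])
    r=minimize(f,x0,method='Nelder-Mead',options=dict(initial_simplex=sim,maxiter=200)); return np.round(r.x,4),round(1-r.fun,3)
E
python3 - <<'E'
from h import *
KE=cam('wrist')
d=ctrl.outline_of('wrist','cup_square')[0]
print(mfit(KE,d['mask'],M2['cup_square'],[.472,.063,.33]))
for l,x in [('cup_small',(.48,.198)),('cup_medium',(.372,.273)),('cup_large',(.462,.336))]:
    print(l,mfit(KE,ctrl.outline_of('wrist',l)[0]['mask'],M[l],x,False))
E
```

```text
(array([0.4744, 0.0644, 0.3102]), np.float64(0.962))
cup_small (array([0.4811, 0.198 ]), np.float64(0.927))
cup_medium (array([0.3721, 0.2741]), np.float64(0.953))
cup_large (array([0.4624, 0.3368]), np.float64(0.955))
```

{"api": "step_arm", "payload": {"increments": "1 0 -0.04 0 0 0 0;1 0 -0.04 0 0 0 0;1 0 -0.04 0 0 0 0;1 0 -0.04 0 0 0 0;1 0 -0.04 0 0 0 0"}}

```text
clock: 4.12
tool_pos: [0.4601, -0.001, 0.3018]
orientation: [0.0, -0.001, 1.0, -0.0]
force: [1.0, 0.5, 0.0]
opening: 1.002
grasp_force: 0.0
```

{"api": "step_arm", "payload": {"increments": "1 0 -0.04 0 0 0 0;1 0 -0.04 0 0 0 0;1 0 -0.04 0 0 0 0;1 0 0 0 0 0 0;1 0 0 0 0 0 0"}}

```text
clock: 4.53
tool_pos: [0.4603, -0.1211, 0.3012]
orientation: [-0.0, 0.002, 1.0, 0.0]
force: [0.4, 0.2, -0.2]
opening: 1.0
grasp_force: 0.0
```

```bash
python3 - <<'E'
from h import *
KE,im=look('w3',['bottle_small','bottle_medium','bottle_large','carton','cup_square'])
for l,x in [('bottle_small',(.46,-.336)),('bottle_medium',(.459,-.2)),('bottle_large',(.35,-.258))]:
    for d in ctrl.outline_of('wrist',l):
        if d['p']>.3: print(l,round(d['p'],2),mfit(KE,d['mask'],M[l],bfit(KE,l,d['bbox'])[0],False))
E
```

```text
pose [ 0.4603 -0.1211  0.3012] [-0.     0.002  1.     0.   ] t 4.53
bottle_small 0.8 [np.int64(163), np.int64(162), np.int64(195), np.int64(184)] [ 0.4684 -0.3362] [-0.4 -0.2  0.4  0.2]
bottle_small 0.67 [np.int64(210), np.int64(139), np.int64(237), np.int64(159)] [ 0.4325 -0.2668] [-0.4 -0.5  0.4  0.5]
bottle_medium 0.6 [np.int64(257), np.int64(157), np.int64(284), np.int64(184)] [ 0.4638 -0.1975] [-0.4 -0.4  0.5  0.4]
bottle_large 0.69 [np.int64(265), np.int64(65), np.int64(302), np.int64(102)] [ 0.3451 -0.1721] [ 0.1 -0.4 -0.1  0.5]
bottle_large 0.61 [np.int64(193), np.int64(72), np.int64(244), np.int64(109)] [ 0.3537 -0.2593] [ 0.3  0.2 -0.4 -0.3]
carton 0.86 [np.int64(339), np.int64(149), np.int64(385), np.int64(193)] (362.9717102050781, 170.1509552001953) (42.5817756652832, 39.422481536865234) 74.05460357666016
cup_square 0.59 [np.int64(413), np.int64(146), np.int64(470), np.int64(203)] (441.89910888671875, 173.83029174804688) (46.74192428588867, 51.435272216796875) 73.3007583618164
bottle_small 0.8 (array([ 0.4678, -0.337 ]), np.float64(0.939))
bottle_small 0.67 (array([ 0.4324, -0.2681]), np.float64(0.892))
bottle_medium 0.6 (array([ 0.4626, -0.1995]), np.float64(0.908))
bottle_large 0.69 (array([ 0.3428, -0.173 ]), np.float64(0.931))
bottle_large 0.61 (array([ 0.3515, -0.2597]), np.float64(0.945))
```

View pics/w3.png

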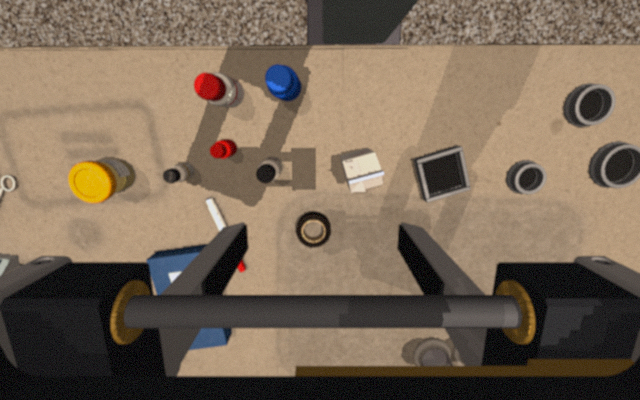

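The view shows the carton at (362,171) with its ridge along y, the medium bottle at (267,171), small at (175,173) and large with red cap at (213,88). The red (222,149) and blue (282,82) look-alikes, the tape (313,229) and the specimen cup (97,180) show too.

```bash
python3 - <<'E'
from h import *
KE=cam('wrist')
m=ctrl.outline_of('wrist','carton')[0]['mask']
C=np.vstack([M2['carton'],[[0,-.023,.102],[0,.023,.102]]])
for y0 in (.05,.2,.35): print(mfit(KE,m,C,[.455,-.07,y0]))
d=ctrl.outline_of('wrist','cup_square')[0]; print(mfit(KE,d['mask'],M2['cup_square'],[.472,.063,.33]))
im=cv2.imread('pics/w3.png')[:,:,::-1].copy()
cv2.imwrite('pics/c3.png',cv2.resize(im[130:215,325:480],None,fx=5,fy=5,interpolation=cv2.INTER_CUBIC)[:,:,::-1])
E
```

```text
(array([ 0.4626, -0.0644,  0.28  ]), np.float64(0.952))
(array([ 0.4626, -0.0643,  0.2688]), np.float64(0.952))
(array([ 0.4626, -0.0644,  0.2819]), np.float64(0.952))
(array([0.4736, 0.0667, 0.3172]), np.float64(0.962))
```

View pics/c3.png

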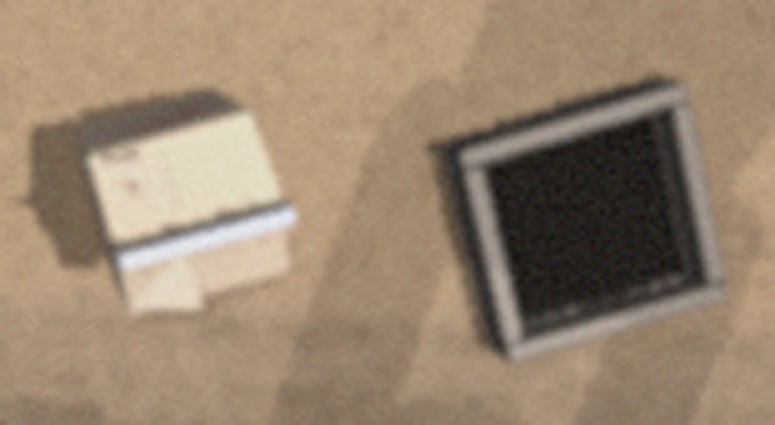

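{"api": "step_arm", "payload": {"increments": "1 0.0005 0.0143 -0.025 0 0 0.069;1 0.0005 0.0143 -0.025 0 0 0.069;1 0.0005 0.0143 -0.025 0 0 0.069;1 0.0005 0.0143 -0.025 0 0 0.068;1 0 0 0 0 0 0"}}

```text
clock: 5.5
tool_pos: [0.4595, -0.0595, 0.1958]
orientation: [-0.005, -0.139, 0.99, 0.003]
force: [-0.6, -0.4, -0.2]
opening: 1.0
grasp_force: 0.0
```

{"api": "step_arm", "payload": {"increments": "1 0 0 0 0 0 0"}}

```text
clock: 5.58
tool_pos: [0.4618, -0.0618, 0.2005]
orientation: [-0.001, -0.137, 0.991, 0.0]
force: [-0.4, 0.2, 0.2]
opening: 0.998
grasp_force: 0.0
```

```bash
python3 - <<'E'
from h import *
KE,im=look('w4',['carton','cup_square'])
m=ctrl.outline_of('wrist','carton')[0]['mask']
C=np.vstack([M2['carton'],[[0,-.023,.102],[0,.023,.102]]])
print(mfit(KE,m,C,[.4626,-.064,.27]))
E
```

```text
pose [ 0.4618 -0.0618  0.2005] [-0.001 -0.137  0.991  0.   ] t 5.58
carton 0.97 [np.int64(295), np.int64(158), np.int64(342), np.int64(212)] (318.0, 184.5) (53.0, 46.0) 90.0
carton 0.42 [np.int64(0), np.int64(77), np.int64(32), np.int64(123)] (15.5, 99.5) (45.0, 31.0) 90.0
cup_square 0.88 [np.int64(387), np.int64(185), np.int64(448), np.int64(244)] (417.0, 214.0) (58.0, 60.0) 90.0
(array([ 0.4624, -0.0663,  0.2409]), np.float64(0.937))
```

View pics/w4.png

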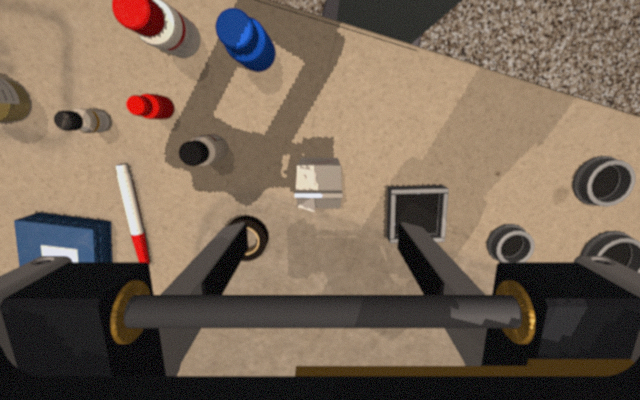

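The carton (295–342, 158–212) sits squarely between the open fingers, so I'll descend and grip.

{"api": "step_arm", "payload": {"increments": "1 0 -0.003 -0.03 0 0 -0.005;1 0 0 -0.03 0 0 -0.005;1 0 0 -0.03 0 0 0;1 0 0 -0.03 0 0 0;1 0 0 -0.03 0 0 0"}}

```text
clock: 6.2
tool_pos: [0.4641, -0.0665, 0.0522]
orientation: [0.002, -0.131, 0.991, -0.001]
force: [0.2, -0.3, 0.9]
opening: 1.001
grasp_force: 0.0
```

{"api": "step_arm", "payload": {"increments": "1 0 0 -0.0245 0 0 0;1 0 0 0 0 0 0;-1 0 0 0 0 0 0;-1 0 0 0 0 0 0;-1 0 0 0 0 0 0"}}

```text
clock: 6.62
tool_pos: [0.4649, -0.0661, 0.0299]
orientation: [0.002, -0.132, 0.991, -0.001]
force: [0.6, 0.1, -0.5]
opening: 0.824
grasp_force: 0.0
```

{"api": "step_arm", "payload": {"increments": "-1 0 0 0 0 0 0;-1 0 0 0 0 0 0;-1 0 0 0 0 0 0;-1 0 0 0 0 0 0"}}

```text
clock: 6.95
tool_pos: [0.463, -0.0654, 0.0276]
orientation: [0.0, -0.132, 0.991, -0.0]
force: [0.5, 0.1, -0.0]
opening: 0.54
grasp_force: 0.0
```

{"api": "step_arm", "payload": {"increments": "-1 0 0 0 0 0 0;-1 0 0 0 0 0 0;-1 0 0 0 0 0 0;-1 0 0 0 0 0 0"}}

```text
clock: 7.28
tool_pos: [0.4628, -0.0653, 0.0273]
orientation: [0.0, -0.132, 0.991, -0.0]
force: [0.1, 0.5, 2.2]
opening: 0.483
grasp_force: 30.0
```

{"api": "step_arm", "payload": {"increments": "-1 0 0 0.02 0 0 0;-1 0 0 0.03 0 0 0;-1 0.002 0.02 0.02 0 0 0.01;-1 0.002 0.03 0 0 0 0.01;-1 0.002 0.03 0 0 0 0.01"}}

```text
clock: 7.7
tool_pos: [0.4699, 0.015, 0.0987]
orientation: [0.002, -0.146, 0.989, -0.0]
force: [0.5, 0.0, -0.9]
opening: 0.488
grasp_force: 30.0
```

{"api": "step_arm", "payload": {"increments": "-1 0.002 0.03 0 0 0 0.01;-1 0.0032 0.0208 0 0 0 0.01;-1 0 0 0 0 0 0;-1 0 0 0 0 0 0"}}

```text
clock: 8.03
tool_pos: [0.4735, 0.0661, 0.0965]
orientation: [-0.001, -0.158, 0.987, -0.0]
force: [1.0, 0.3, -0.6]
opening: 0.485
grasp_force: 30.0
```

```bash
python3 - <<'E'
from h import *
KE,im=look('w5',['cup_square','carton'])
for d in ctrl.outline_of('wrist','cup_square')[:1]: print(mfit(KE,d['mask'],M2['cup_square'],[.474,.066,.31]))
s=ctrl.read_state(); print(s['tool_pos'],s['orientation'])
E
```

```text
pose [0.4735 0.0661 0.0965] [-0.001 -0.158  0.987 -0.   ] t 8.03
cup_square 0.63 [np.int64(281), np.int64(159), np.int64(363), np.int64(203)] (321.5, 180.5) (43.0, 81.0) 90.0
carton 0.63 [np.int64(267), np.int64(187), np.int64(379), np.int64(295)] (322.5, 240.5) (111.0, 107.0) 0.0
carton 0.59 [np.int64(542), np.int64(128), np.int64(629), np.int64(200)] (585.0, 163.5) (71.0, 86.0) 90.0
(array([0.4733, 0.0644, 0.2927]), np.float64(0.36))
[0.47369399 0.06442644 0.09674704] [-3.06806708e-04 -1.56152544e-01  9.87732897e-01 -1.15301498e-04]
```

View pics/w5.png

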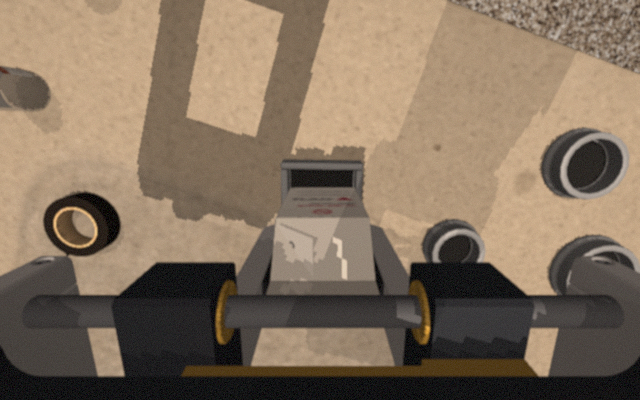

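The carton (270–378) is centred over the square holder (281–363) and in line with it, so I'll lower it.

{"api": "step_arm", "payload": {"increments": "-1 0 0.001 -0.02 0 0 0;-1 0 0 -0.02 0 0 0;-1 0 0 -0.01 0 0 0;-1 0 0 -0.006 0 0 0;-1 0 0 0 0 0 0"}}

```text
clock: 8.65
tool_pos: [0.4727, 0.0658, 0.0395]
orientation: [-0.002, -0.156, 0.988, 0.0]
force: [0.7, -0.0, -0.9]
opening: 0.487
grasp_force: 30.0
```

{"api": "step_arm", "payload": {"increments": "-1 0 0 -0.004 0 0 0;-1 0 0 -0.0015 0 0 0;-1 0 0 0 0 0 0;-1 0 0 0 0 0 0"}}

```text
clock: 8.98
tool_pos: [0.4744, 0.0665, 0.0362]
orientation: [0.001, -0.157, 0.988, -0.0]
force: [0.4, -0.1, -1.2]
opening: 0.483
grasp_force: 30.0
```

{"api": "step_arm", "payload": {"increments": "-1 0 0 -0.0015 0 0 0;-1 0 0 -0.001 0 0 0;-1 0 0 0 0 0 0;-1 0 0 0 0 0 0"}}

```text
clock: 9.32
tool_pos: [0.4742, 0.0665, 0.0333]
orientation: [0.0, -0.157, 0.988, 0.0]
force: [-0.1, 0.3, 0.3]
opening: 0.487
grasp_force: 30.0
```

{"api": "step_arm", "payload": {"increments": "-1 0 0 -0.001 0 0 0;-1 0 0 0 0 0 0;-1 0 0 0 0 0 0"}}

```text
clock: 9.57
tool_pos: [0.4743, 0.0666, 0.0333]
orientation: [0.001, -0.157, 0.988, 0.0]
force: [-1.5, 0.4, 6.2]
opening: 0.487
grasp_force: 30.0
```

{"api": "step_arm", "payload": {"increments": "0.6 0 0 0 0 0 0;0.6 0 0 0 0 0 0;0.6 0 0 0 0 0 0;0.6 0 0 0.01 0 0 0;0.6 0 0 0.03 0 0 0"}}

```text
clock: 9.98
tool_pos: [0.4699, 0.0664, 0.068]
orientation: [-0.005, -0.157, 0.988, 0.001]
force: [0.8, 0.3, -1.0]
opening: 0.789
grasp_force: 0.0
```

{"api": "step_arm", "payload": {"increments": "0.3 0 0 0.04 0 0 0;0.3 0 0 0.04 0 0 0;0.3 0 -0.02 0.03 0 0 0;0.3 0 -0.04 0.018 0 0 -0.05;0.3 0 -0.04 0 0 0 -0.05"}}

```text
clock: 10.4
tool_pos: [0.4764, -0.032, 0.2058]
orientation: [0.005, -0.108, 0.994, -0.001]
force: [1.5, -0.7, -0.0]
opening: 0.654
grasp_force: 0.0
```

{"api": "step_arm", "payload": {"increments": "0.3 0 -0.04 0 0 0 -0.05;0.3 0 -0.04 0 0 0 -0.05;0.3 0 -0.04 0 0 0 -0.05;0.3 -0.003 -0.04 0 0 0 -0.05;0.3 -0.002 -0.04 0 0 0 -0.015"}}

```text
clock: 10.82
tool_pos: [0.4683, -0.2334, 0.1998]
orientation: [0.0, 0.001, 1.0, -0.0]
force: [0.2, 0.0, 0.0]
opening: 0.646
grasp_force: 0.0
```

{"api": "step_arm", "payload": {"increments": "0.3 -0.002 -0.04 0 0 0 0;0.3 0 -0.04 0 0 0 0;0.3 0 -0.0235 0 0 0 0;0.3 0 0 0 0 0 0;0.3 0 0 0 0 0 0"}}

```text
clock: 11.23
tool_pos: [0.4664, -0.3358, 0.1989]
orientation: [-0.0, 0.001, 1.0, 0.001]
force: [-0.2, 1.4, -0.0]
opening: 0.651
grasp_force: 0.0
```

```bash
python3 - <<'E'
from h import *
KE,im=look('w6',['bottle_small','specimen'])
for d in ctrl.outline_of('wrist','bottle_small'):
    if d['p']>.3: print(mfit(KE,d['mask'],M['bottle_small'],bfit(KE,'bottle_small',d['bbox'])[0],False))
E
```

```text
pose [ 0.4664 -0.3358  0.1989] [-0.     0.001  1.     0.001] t 11.23
bottle_small 0.97 [np.int64(368), np.int64(139), np.int64(397), np.int64(165)] [ 0.4328 -0.2668] [-0.6 -0.6  0.5  0.6]
bottle_small 0.88 [np.int64(311), np.int64(168), np.int64(334), np.int64(197)] [ 0.4688 -0.3356] [-0.5 -0.2  0.5  0.2]
specimen 0.94 [np.int64(193), np.int64(164), np.int64(258), np.int64(222)] [ 0.4758 -0.4431] [-2.6 -3.6  3.2  3.4]
(array([ 0.4328, -0.2671]), np.float64(0.897))
(array([ 0.4678, -0.3364]), np.float64(0.938))
```

View pics/w6.png

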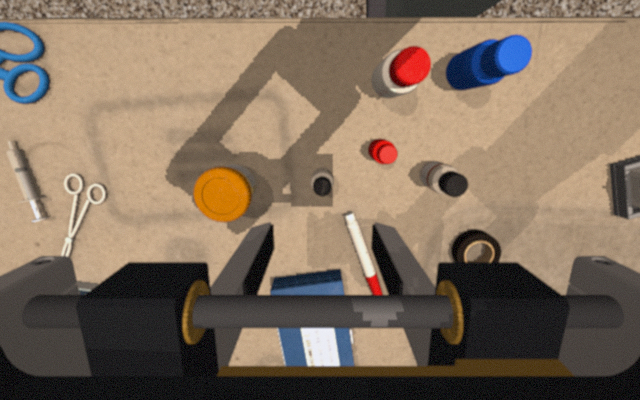

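The small bottle at (321,184) is centred between the fingers, clear of the specimen cup (222,193) and the red look-alike (383,152).

{"api": "step_arm", "payload": {"increments": "0.3 0.0013 -0.0004 -0.035 0 0 0;0.3 0 0 -0.035 0 0 0;0.3 0 0 -0.035 0 0 0;0.3 0 0 -0.035 0 0 0;0.3 0 0 -0.025 0 0 0"}}

```text
clock: 11.85
tool_pos: [0.4673, -0.3327, 0.0312]
orientation: [-0.001, -0.001, 1.0, 0.001]
force: [0.1, 0.1, 0.2]
opening: 0.65
grasp_force: 0.0
```

{"api": "step_arm", "payload": {"increments": "0.3 0 0 -0.0145 0 0 0;0.3 0 0 0 0 0 0;0.3 0 0 0 0 0 0;-1 0 0 0 0 0 0;-1 0 0 0 0 0 0"}}

```text
clock: 12.27
tool_pos: [0.4696, -0.3361, 0.0221]
orientation: [0.002, -0.0, 1.0, -0.001]
force: [-0.6, 0.2, -0.1]
opening: 0.541
grasp_force: 0.0
```

{"api": "step_arm", "payload": {"increments": "-1 0 0 0 0 0 0;-1 0 0 0 0 0 0;-1 0 0 0 0 0 0;-1 0 0 0 0 0 0;-1 0 0 0 0 0 0"}}

```text
clock: 12.68
tool_pos: [0.4684, -0.3358, 0.0202]
orientation: [0.0, 0.0, 1.0, -0.0]
force: [0.1, 0.7, 2.7]
opening: 0.279
grasp_force: 30.0
```

{"api": "step_arm", "payload": {"increments": "-1 0 0 0.02 0 0 0;-1 0 0 0.04 0 0 0;-1 0 0 0.04 0 0 0;-1 0 0.02 0.04 0 0 0;-1 0 0.04 0 0 0 0"}}

```text
clock: 13.1
tool_pos: [0.4716, -0.2822, 0.1662]
orientation: [0.006, 0.002, 1.0, -0.006]
force: [1.6, -0.3, 1.9]
opening: 0.273
grasp_force: 30.0
```

{"api": "step_arm", "payload": {"increments": "-1 0.001 0.04 0 0 0 0;-1 0.001 0.04 0 0 0 0;-1 0.001 0.04 0 0 0 0;-1 0.001 0.04 0 0 0 0;-1 0.001 0.04 0 0 0 0"}}

```text
clock: 13.52
tool_pos: [0.4726, -0.075, 0.1568]
orientation: [0.0, 0.0, 1.0, 0.0]
force: [1.0, -0.5, -0.4]
opening: 0.276
grasp_force: 30.0
```

{"api": "step_arm", "payload": {"increments": "-1 0.001 0.04 0 0 0 0;-1 0.001 0.04 0 0 0 0;-1 0.001 0.04 0 0 0 0;-1 0.001 0.04 0 0 0 0;-1 0.001 0.04 0 0 0 0"}}

```text
clock: 13.93
tool_pos: [0.4777, 0.1251, 0.1569]
orientation: [0.0, -0.0, 1.0, 0.0]
force: [1.0, 1.2, -0.3]
opening: 0.273
grasp_force: 30.0
```

{"api": "step_arm", "payload": {"increments": "-1 0.002 0.04 0 0 0 0;-1 0 0.034 0 0 0 0;-1 0 0 0 0 0 0;-1 0 0 0 0 0 0;-1 0 0 0 0 0 0"}}

```text
clock: 14.35
tool_pos: [0.48, 0.1968, 0.1565]
orientation: [-0.0, -0.0, 1.0, -0.0]
force: [0.8, 0.8, -1.0]
opening: 0.274
grasp_force: 30.0
```

{"api": "step_arm", "payload": {"increments": "-1 0.0005 0.001 -0.035 0 0 0;-1 0 0 -0.035 0 0 0;-1 0 0 -0.025 0 0 0;-1 0 0 0 0 0 0;-1 0 0 0 0 0 0"}}

```text
clock: 14.77
tool_pos: [0.4797, 0.1964, 0.0607]
orientation: [-0.002, 0.001, 1.0, -0.001]
force: [0.3, -0.6, 0.2]
opening: 0.281
grasp_force: 30.0
```

```bash
python3 - <<'E'
from h import *
KE,im=look('w7',['cup_small','bottle_small'])
print(mfit(KE,ctrl.outline_of('wrist','carton')[0]['mask'],M2['carton'],[.474,.066,.31]))
cv2.imwrite('pics/w7.png',cv2.resize(im[120:320,220:440],None,fx=3,fy=3)[:,:,::-1])
E
```

```text
pose [0.4797 0.1964 0.0607] [-0.002  0.001  1.    -0.001] t 14.77
cup_small 0.9 [np.int64(291), np.int64(177), np.int64(360), np.int64(225)] [0.4723 0.1988] [  0.6 -11.4  -0.6  11.7]
bottle_small 0.75 [np.int64(300), np.int64(205), np.int64(345), np.int64(278)] [0.4971 0.1964] [ 3.2  7.5 -3.2 -6.4]
(array([0.4761, 0.0581, 0.3572]), np.float64(0.85))
```

View pics/w7.png

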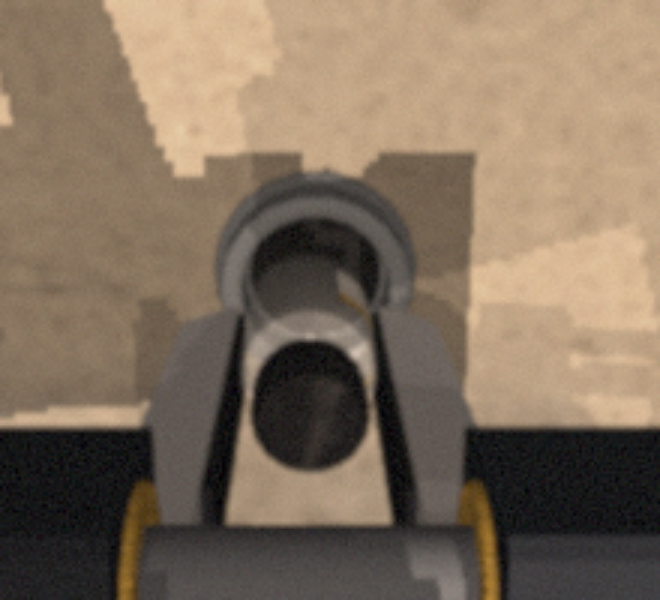

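The bottle (crop column 311) hangs about 2 mm left of the cup centre (315); I'll shift it and lower it.

{"api": "step_arm", "payload": {"increments": "-1 0.0008 0.002 -0.01 0 0 0;-1 0 0 -0.01 0 0 0;-1 0 0 -0.008 0 0 0;-1 0 0 -0.004 0 0 0;-1 0 0 0 0 0 0"}}

```text
clock: 15.38
tool_pos: [0.48, 0.1999, 0.0278]
orientation: [-0.002, -0.0, 1.0, -0.001]
force: [-0.1, -1.1, 0.9]
opening: 0.275
grasp_force: 30.0
```

{"api": "step_arm", "payload": {"increments": "-1 0 0 -0.0015 0 0 0;-1 0 0 -0.001 0 0 0;-1 0 0 0 0 0 0;-1 0 0 0 0 0 0"}}

```text
clock: 15.72
tool_pos: [0.4817, 0.2003, 0.0277]
orientation: [0.0, -0.0, 1.0, 0.0]
force: [0.6, -0.0, 0.5]
opening: 0.277
grasp_force: 30.0
```

{"api": "step_arm", "payload": {"increments": "-1 0 -0.0015 -0.002 0 0 0;-1 0 0 -0.001 0 0 0;-1 0 0 0 0 0 0;-1 0 0 0 0 0 0;-1 0 0 0 0 0 0"}}

```text
clock: 16.13
tool_pos: [0.4819, 0.1986, 0.0251]
orientation: [0.001, -0.0, 1.0, -0.0]
force: [0.1, -1.1, 5.4]
opening: 0.273
grasp_force: 30.0
```

{"api": "step_arm", "payload": {"increments": "0.3 0 0 0 0 0 0;0.3 0 0 0 0 0 0;0.3 0 0 0 0 0 0;0.3 0 0 0.01 0 0 0;0.3 0 0 0.03 0 0 0"}}

```text
clock: 16.55
tool_pos: [0.4775, 0.1976, 0.0599]
orientation: [-0.005, -0.0, 1.0, -0.001]
force: [-0.7, 0.5, -0.7]
opening: 0.596
grasp_force: 0.0
```

{"api": "step_arm", "payload": {"increments": "0.3 0 0 0.04 0 0 0;0.3 0 0 0.04 0 0 0;0.3 0 -0.02 0.03 0 0 0;0.3 -0.003 -0.04 0.025 0 0 0;0.3 -0.003 -0.04 0 0 0 0"}}

```text
clock: 16.97
tool_pos: [0.4786, 0.104, 0.2035]
orientation: [0.006, -0.002, 1.0, 0.001]
force: [1.6, -1.7, 0.6]
opening: 0.652
grasp_force: 0.0
```

{"api": "step_arm", "payload": {"increments": "0.3 -0.003 -0.04 0 0 0 0;0.3 -0.003 -0.04 0 0 0 0;0.3 -0.003 -0.04 0 0 0 0;0.3 -0.002 -0.04 0 0 0 0;0.3 -0.001 -0.04 0 0 0 0"}}

```text
clock: 17.38
tool_pos: [0.4632, -0.0982, 0.1972]
orientation: [0.001, -0.0, 1.0, -0.0]
force: [1.4, 0.3, 1.0]
opening: 0.648
grasp_force: 0.0
```

{"api": "step_arm", "payload": {"increments": "0.3 -0.001 -0.04 0 0 0 0;0.3 0 -0.04 0 0 0 0;0.3 0 -0.017 0 0 0 0;0.3 0 0 0 0 0 0;0.3 0 0 0 0 0 0"}}

```text
clock: 17.8
tool_pos: [0.4626, -0.1939, 0.1965]
orientation: [-0.0, 0.001, 1.0, 0.001]
force: [0.4, 0.4, -0.6]
opening: 0.649
grasp_force: 0.0
```

```bash
python3 - <<'E'
from h import *
KE,im=look('w8',['bottle_medium'])
for d in ctrl.outline_of('wrist','bottle_medium')[:1]: print(mfit(KE,d['mask'],M['bottle_medium'],bfit(KE,'bottle_medium',d['bbox'])[0],False))
E
```

```text
pose [ 0.4626 -0.1939  0.1965] [-0.     0.001  1.     0.001] t 17.8
bottle_medium 0.62 [np.int64(304), np.int64(164), np.int64(333), np.int64(201)] [ 0.4627 -0.1981] [-0.8 -0.1  0.8  0.1]
(array([ 0.4621, -0.1991]), np.float64(0.904))
```

{"api": "step_arm", "payload": {"increments": "0.3 0 -0.004 -0.035 0 0 0;0.3 0 0 -0.035 0 0 0;0.3 0 0 -0.035 0 0 0;0.3 0 0 -0.035 0 0 0;0.3 0 0 -0.0285 0 0 0"}}

```text
clock: 18.37
tool_pos: [0.4622, -0.1953, 0.0257]
orientation: [-0.001, -0.001, 1.0, 0.001]
force: [-0.5, -0.4, -1.9]
opening: 0.648
grasp_force: 0.0
```

{"api": "step_arm", "payload": {"increments": "0.3 0 0 0 0 0 0;0.3 0 0 0 0 0 0;-1 0 0 0 0 0 0;-1 0 0 0 0 0 0;-1 0 0 0 0 0 0"}}

```text
clock: 18.78
tool_pos: [0.4647, -0.1983, 0.0307]
orientation: [0.002, -0.0, 1.0, -0.001]
force: [-0.1, -0.1, 0.1]
opening: 0.472
grasp_force: 0.0
```

{"api": "step_arm", "payload": {"increments": "-1 0 0 0 0 0 0;-1 0 0 0 0 0 0;-1 0 0 0 0 0 0;-1 0 0 0 0 0 0"}}

```text
clock: 19.12
tool_pos: [0.4638, -0.1982, 0.0294]
orientation: [0.001, -0.0, 1.0, -0.001]
force: [-0.2, -0.5, 6.0]
opening: 0.342
grasp_force: 30.0
```

{"api": "step_arm", "payload": {"increments": "-1 0 0 0.02 0 0 0;-1 0 0 0.04 0 0 0;-1 0 0 0.04 0 0 0;-1 0 0 0.037 0 0 0;-1 -0.007 0.04 0 0 0 0"}}

```text
clock: 19.53
tool_pos: [0.4604, -0.1638, 0.1735]
orientation: [0.007, 0.003, 1.0, -0.005]
force: [2.0, -0.5, 0.8]
opening: 0.344
grasp_force: 29.9
```

{"api": "step_arm", "payload": {"increments": "-1 -0.008 0.04 0 0 0 0;-1 -0.008 0.04 0 0 0 0;-1 -0.008 0.04 0 0 0 0;-1 -0.008 0.04 0 0 0 0;-1 -0.008 0.04 0 0 0 0"}}

```text
clock: 19.95
tool_pos: [0.4146, 0.044, 0.1644]
orientation: [-0.0, 0.0, 1.0, 0.0]
force: [0.5, -0.5, -0.8]
opening: 0.345
grasp_force: 29.9
```

{"api": "step_arm", "payload": {"increments": "-1 -0.008 0.04 0 0 0 0;-1 -0.008 0.04 0 0 0 0;-1 -0.008 0.04 0 0 0 0;-1 -0.008 0.04 0 0 0 0;-1 -0.008 0.04 0 0 0 0"}}

```text
clock: 20.37
tool_pos: [0.3746, 0.2441, 0.1645]
orientation: [-0.0, -0.0, 1.0, -0.0]
force: [1.0, 0.7, -0.9]
opening: 0.344
grasp_force: 29.9
```

{"api": "step_arm", "payload": {"increments": "-1 -0.0046 0.032 0 0 0 0;-1 0 0 0 0 0 0;-1 0 0 0 0 0 0;-1 0 0 0 0 0 0"}}

```text
clock: 20.7
tool_pos: [0.3709, 0.2739, 0.1643]
orientation: [-0.001, -0.0, 1.0, -0.001]
force: [-0.0, -0.2, -0.7]
opening: 0.342
grasp_force: 29.9
```

{"api": "step_arm", "payload": {"increments": "-1 0.002 0 -0.035 0 0 0;-1 0 0 -0.035 0 0 0;-1 0 0 -0.025 0 0 0;-1 0 0 -0.01 0 0 0;-1 0 0 0 0 0 0"}}

```text
clock: 21.12
tool_pos: [0.3716, 0.272, 0.057]
orientation: [-0.003, 0.001, 1.0, -0.002]
force: [0.3, -0.2, -0.6]
opening: 0.337
grasp_force: 29.9
```

{"api": "step_arm", "payload": {"increments": "-1 0 0 -0.01 0 0 0;-1 0 0 -0.01 0 0 0;-1 0 0 0 0 0 0;-1 0 0 0 0 0 0"}}

```text
clock: 21.45
tool_pos: [0.3735, 0.2745, 0.0403]
orientation: [0.0, 0.0, 1.0, 0.0]
force: [0.1, 0.1, -0.9]
opening: 0.337
grasp_force: 29.9
```

{"api": "step_arm", "payload": {"increments": "-1 0 0 -0.003 0 0 0;-1 0 0 -0.002 0 0 0;-1 0 0 0 0 0 0;-1 0 0 0 0 0 0;-1 0 0 0 0 0 0"}}

```text
clock: 21.87
tool_pos: [0.3733, 0.2746, 0.0351]
orientation: [0.0, -0.0, 1.0, 0.0]
force: [0.1, -0.2, -0.4]
opening: 0.342
grasp_force: 29.9
```

{"api": "step_arm", "payload": {"increments": "-1 0 0 -0.0012 0 0 0;-1 0 0 0 0 0 0;-1 0 0 0 0 0 0"}}

```text
clock: 22.12
tool_pos: [0.3736, 0.2747, 0.0344]
orientation: [0.0, -0.0, 1.0, 0.0]
force: [-0.8, -0.9, 3.1]
opening: 0.338
grasp_force: 30.0
```

{"api": "step_arm", "payload": {"increments": "0.4 0 0 0 0 0 0;0.4 0 0 0 0 0 0;0.4 0 0 0 0 0 0;0.4 0 0 0.01 0 0 0;0.4 0 0 0.03 0 0 0"}}

```text
clock: 22.53
tool_pos: [0.3698, 0.2725, 0.0698]
orientation: [-0.005, -0.0, 1.0, -0.003]
force: [0.5, 0.2, 0.3]
opening: 0.66
grasp_force: 0.0
```

{"api": "step_arm", "payload": {"increments": "0.4 0 0 0.04 0 0 0;0.4 0 0 0.04 0 0 0;0.4 0 -0.02 0.03 0 0 0;0.4 -0.002 -0.04 0.015 0 0 0;0.4 -0.002 -0.04 0 0 0 0"}}

```text
clock: 22.95
tool_pos: [0.3713, 0.1759, 0.204]
orientation: [0.005, -0.002, 1.0, 0.001]
force: [0.9, -0.8, -0.3]
opening: 0.698
grasp_force: 0.0
```

{"api": "step_arm", "payload": {"increments": "0.4 -0.002 -0.04 0 0 0 0;0.4 -0.002 -0.04 0 0 0 0;0.4 -0.002 -0.04 0 0 0 0;0.4 -0.002 -0.04 0 0 0 0;0.4 -0.002 -0.04 0 0 0 0"}}

```text
clock: 23.37
tool_pos: [0.3587, -0.0261, 0.1992]
orientation: [0.001, -0.0, 1.0, -0.0]
force: [0.8, 0.0, -0.2]
opening: 0.701
grasp_force: 0.0
```

{"api": "step_arm", "payload": {"increments": "0.4 -0.002 -0.04 0 0 0 0;0.4 -0.002 -0.04 0 0 0 0;0.4 -0.002 -0.04 0 0 0 0;0.4 -0.002 -0.04 0 0 0 0;0.4 0 -0.04 0 0 0 0"}}

```text
clock: 23.78
tool_pos: [0.3505, -0.2265, 0.1993]
orientation: [0.001, 0.0, 1.0, -0.0]
force: [1.1, 0.6, 0.4]
opening: 0.699
grasp_force: 0.0
```

{"api": "step_arm", "payload": {"increments": "0.4 0 -0.034 0 0 0 0;0.4 0 0 0 0 0 0;0.4 0 0 0 0 0 0;0.4 0 0 0 0 0 0"}}

```text
clock: 24.12
tool_pos: [0.3512, -0.258, 0.1986]
orientation: [0.0, 0.0, 1.0, 0.0]
force: [-0.1, 0.8, -0.5]
opening: 0.698
grasp_force: 0.0
```

```bash
python3 - <<'E'
from h import *
KE,im=look('w9',['bottle_large'])
for d in ctrl.outline_of('wrist','bottle_large'):
    if d['p']>.3: print(mfit(KE,d['mask'],M['bottle_large'],bfit(KE,'bottle_large',d['bbox'])[0],False))
E
```

```text
pose [ 0.3512 -0.258   0.1986] [0. 0. 1. 0.] t 24.12
bottle_large 0.68 [np.int64(374), np.int64(154), np.int64(430), np.int64(203)] [ 0.3441 -0.1716] [ 0.7  0.1 -0.6 -0.1]
bottle_large 0.56 [np.int64(303), np.int64(161), np.int64(342), np.int64(213)] [ 0.3536 -0.2579] [-0.8  0.8  0.8 -0.6]
(array([ 0.3431, -0.1724]), np.float64(0.942))
(array([ 0.3521, -0.2582]), np.float64(0.949))
```

View pics/w9.png

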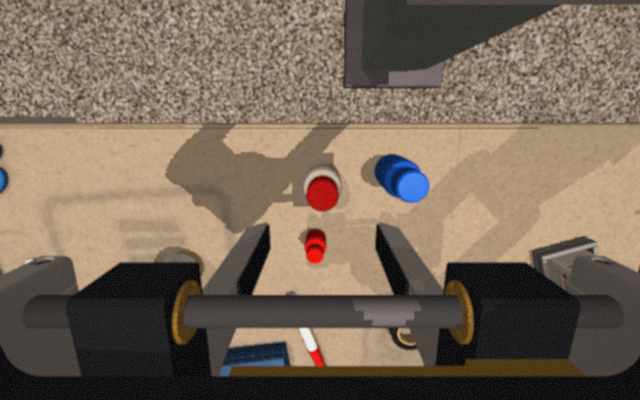

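The red-capped large bottle (322,187) is centred between the fingers, clear of the blue (403,178) and small red (315,246) look-alikes.

{"api": "step_arm", "payload": {"increments": "0.4 0.0008 0 -0.035 0 0 0;0.4 0 0 -0.035 0 0 0;0.4 0 0 -0.035 0 0 0;0.4 0 0 -0.035 0 0 0;0.4 0 0 -0.0225 0 0 0"}}

```text
clock: 24.68
tool_pos: [0.3509, -0.2558, 0.0327]
orientation: [-0.001, -0.001, 1.0, 0.001]
force: [0.1, -0.1, -0.7]
opening: 0.704
grasp_force: 0.0
```

{"api": "step_arm", "payload": {"increments": "0.4 0 0 0 0 0 0;0.4 0 0 0 0 0 0;-1 0 0 0 0 0 0;-1 0 0 0 0 0 0;-1 0 0 0 0 0 0"}}

```text
clock: 25.1
tool_pos: [0.3535, -0.2596, 0.0382]
orientation: [0.002, -0.0, 1.0, -0.002]
force: [0.5, 0.3, 0.6]
opening: 0.524
grasp_force: 0.0
```

{"api": "step_arm", "payload": {"increments": "-1 0 0 0 0 0 0;-1 0 0 0 0 0 0;-1 0 0 0 0 0 0;-1 0 0 0 0 0 0"}}

```text
clock: 25.43
tool_pos: [0.353, -0.2592, 0.0374]
orientation: [0.001, -0.0, 1.0, -0.001]
force: [0.1, 1.4, 6.4]
opening: 0.438
grasp_force: 30.0
```

{"api": "step_arm", "payload": {"increments": "-1 0 0 0.02 0 0 0;-1 0 0 0.04 0 0 0;-1 0 0 0.04 0 0 0;-1 0 0 0.04 0 0 0;-1 0.007 0.04 0.01 0 0 0"}}

```text
clock: 25.85
tool_pos: [0.3606, -0.225, 0.1926]
orientation: [0.004, 0.004, 1.0, -0.006]
force: [1.1, -0.3, -0.4]
opening: 0.44
grasp_force: 29.9
```

{"api": "step_arm", "payload": {"increments": "-1 0.007 0.04 0 0 0 0;-1 0.007 0.04 0 0 0 0;-1 0.007 0.04 0 0 0 0;-1 0.007 0.04 0 0 0 0;-1 0.007 0.04 0 0 0 0"}}

```text
clock: 26.27
tool_pos: [0.3937, -0.017, 0.1856]
orientation: [0.0, 0.0, 1.0, -0.0]
force: [1.1, 0.3, -1.2]
opening: 0.44
grasp_force: 29.9
```

{"api": "step_arm", "payload": {"increments": "-1 0.007 0.04 0 0 0 0;-1 0.007 0.04 0 0 0 0;-1 0.007 0.04 0 0 0 0;-1 0.007 0.04 0 0 0 0;-1 0.007 0.04 0 0 0 0"}}

```text
clock: 26.68
tool_pos: [0.4287, 0.1833, 0.1855]
orientation: [-0.0, -0.0, 1.0, -0.0]
force: [0.6, -0.3, 1.0]
opening: 0.436
grasp_force: 29.9
```

{"api": "step_arm", "payload": {"increments": "-1 0.008 0.04 0 0 0 0;-1 0.008 0.04 0 0 0 0;-1 0.008 0.04 0 0 0 0;-1 0.008 0.035 0 0 0 0;-1 0 0 0 0 0 0"}}

```text
clock: 27.1
tool_pos: [0.4609, 0.3417, 0.1834]
orientation: [-0.001, -0.003, 1.0, 0.001]
force: [-0.8, -0.5, -1.8]
opening: 0.434
grasp_force: 30.0
```

{"api": "step_arm", "payload": {"increments": "-1 0 0 -0.02 0 0 0;-1 0 0 -0.03 0 0 0;-1 0 0 -0.03 0 0 0;-1 0 0 0 0 0 0;-1 0 0 0 0 0 0"}}

```text
clock: 27.52
tool_pos: [0.4595, 0.3349, 0.1036]
orientation: [-0.002, 0.0, 1.0, -0.002]
force: [0.7, -1.3, -0.8]
opening: 0.438
grasp_force: 30.0
```

{"api": "step_arm", "payload": {"increments": "-1 0.0005 0 -0.03 0 0 0;-1 0 0 -0.02 0 0 0;-1 0 0 -0.008 0 0 0;-1 0 0 0 0 0 0;-1 0 0 0 0 0 0"}}

```text
clock: 27.93
tool_pos: [0.4626, 0.3367, 0.0497]
orientation: [0.001, 0.0, 1.0, 0.001]
force: [-0.1, 0.7, -1.1]
opening: 0.437
grasp_force: 30.0
```

{"api": "step_arm", "payload": {"increments": "-1 0 0 -0.002 0 0 0;-1 0 0 -0.001 0 0 0;-1 0 0 0 0 0 0;-1 0 0 0 0 0 0;-1 0 0 0 0 0 0"}}

```text
clock: 28.35
tool_pos: [0.4618, 0.3365, 0.0454]
orientation: [0.0, -0.0, 1.0, 0.0]
force: [0.1, 0.0, -1.8]
opening: 0.436
grasp_force: 30.0
```

{"api": "step_arm", "payload": {"increments": "-1 0 0 -0.002 0 0 0;-1 0 0 -0.001 0 0 0;-1 0 0 0 0 0 0;-1 0 0 0 0 0 0;-1 0 0 0 0 0 0"}}

```text
clock: 28.77
tool_pos: [0.4619, 0.3366, 0.0425]
orientation: [0.0, -0.0, 1.0, 0.0]
force: [-1.7, -0.0, 4.7]
opening: 0.44
grasp_force: 30.0
```

{"api": "step_arm", "payload": {"increments": "-1 0 0 -0.0008 0 0 0;-1 0 0 0 0 0 0;-1 0 0 0 0 0 0"}}

```text
clock: 29.02
tool_pos: [0.462, 0.3366, 0.0425]
orientation: [0.001, -0.0, 1.0, 0.0]
force: [-1.1, -0.8, 7.8]
opening: 0.436
grasp_force: 30.0
```

{"api": "step_arm", "payload": {"increments": "0.4 0 0 0 0 0 0;0.4 0 0 0 0 0 0;0.4 0 0 0 0 0 0;0.4 0 0 0 0 0 0;0.4 0 0 0.02 0 0 0"}}

```text
clock: 29.43
tool_pos: [0.4585, 0.3345, 0.056]
orientation: [-0.004, -0.0, 1.0, -0.003]
force: [-0.4, 0.4, 0.2]
opening: 0.694
grasp_force: 0.0
```

{"api": "step_arm", "payload": {"increments": "0.4 0 0 0.04 0 0 0;0.4 0 0 0.04 0 0 0;0.4 0 0 0.04 0 0 0;0.4 0 0 0.04 0 0 0;0.4 0 0 0.04 0 0 0"}}

```text
clock: 29.85
tool_pos: [0.4612, 0.3361, 0.2625]
orientation: [-0.0, -0.0, 1.0, -0.0]
force: [1.2, 0.4, 0.7]
opening: 0.699
grasp_force: 0.0
```

{"api": "step_arm", "payload": {"increments": "0.4 0.01 -0.03 0.02 0 0 0;0.4 0.01 -0.04 0.01 0 0 0;0.4 0 -0.04 0.01 0 0 0;0.4 0 -0.02 0 0 0 0;0.4 0 0 0 0 0 0"}}

```text
clock: 30.27
tool_pos: [0.4821, 0.2036, 0.302]
orientation: [0.001, 0.003, 1.0, -0.0]
force: [0.6, -0.3, 0.2]
opening: 0.699
grasp_force: 0.0
```

```bash
python3 - <<'E'
from h import *
KE,im=look('w10',[])
for l in ['bottle_small','bottle_medium','bottle_large']:
    for d in ctrl.outline_of('wrist',l)[:2]:
        P=M[l]+[0,0,.005]; print(l,round(d['p'],2),mfit(KE,d['mask'],P,bfit(KE,l,d['bbox'])[0],False))
E
```

```text
pose [0.4821 0.2036 0.302 ] [ 0.001  0.003  1.    -0.   ] t 30.27
bottle_small 0.67 (array([ 0.4317, -0.2647]), np.float64(0.951))
bottle_small 0.54 (array([0.4798, 0.1984]), np.float64(0.955))
bottle_medium 0.95 (array([0.3719, 0.2736]), np.float64(0.882))
bottle_large 0.85 (array([0.4605, 0.3384]), np.float64(0.927))
bottle_large 0.8 (array([ 0.3434, -0.1714]), np.float64(0.934))
```

View pics/w10.png

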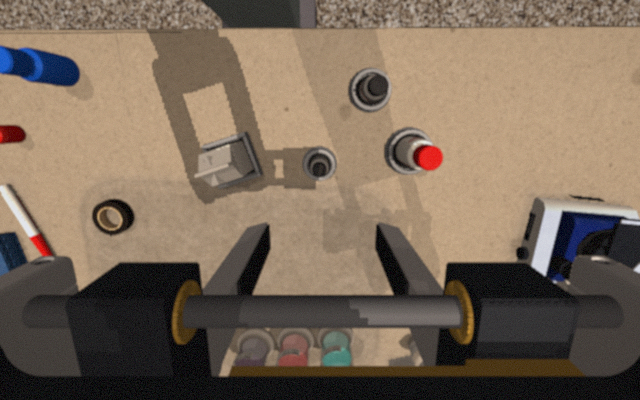

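All four stand in their holders: carton (225,160), small (320,163), medium (370,90) and large (412,152). I'll check from the side before handing in.

```bash
python3 - <<'E'
from h import *
im=ctrl.snapshot('scene'); cv2.imwrite('pics/s2.png',cv2.resize(im[110:270,200:400],None,fx=3.7,fy=3.7,interpolation=cv2.INTER_CUBIC)[:,:,::-1])
E
```

```text
(no output)
```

View pics/s2.png

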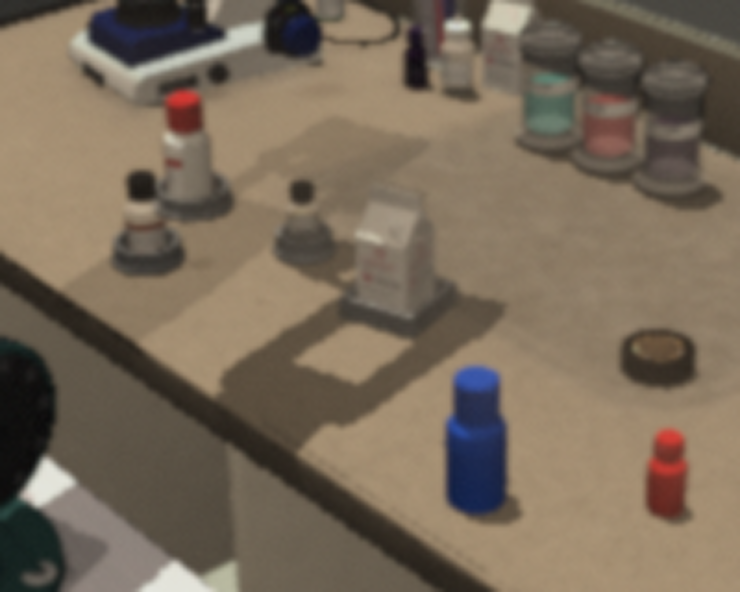

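The side view shows the large (185,155), medium (145,225), small (302,220) and carton (395,255) upright and seated. The look-alikes and the tape are untouched.

```bash
python3 -c "
from cell import ctrl
print(ctrl.close_job())"
```

```text
the job is handed in; nothing more can be done
None
```

All four containers are standing upright, seated and released in their matching holders, with the bystanders and look-alikes left alone, and the job was handed in after about 30 s of robot time.

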